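# Open a leaning sensor logger and take out its used cell

### The job

Unscrew the black cap from the sensor logger that leans in the service stand, without wrenching it off, and stand the cap upright on its open end in the empty compartment of the parts tray. Then draw the cell out of the logger and put it in the used-cell tub. Leave the other things on the table and in the tray where they are.

Things in the scene. Friction and masses are not known exactly. Their poses are not given: they have to be found in the camera images.
- stand: The grey service stand, fixed to the table: base plate 130 x 100 mm, 12 mm thick, with a cradle up to 82 mm high. Origin on the table under it, z up. The logger leans from vertical towards its -x side.
- housing: The aluminium logger housing, fixed in the stand: a tube 46 mm in diameter, its axis leaning 30 degrees from vertical. Origin at the centre of its shoulder, on which the open end of the screwed-on cap rests; z points out along its axis, through the cap.
- neck_top (a point): The centre of the open end of the housing's neck, 27 mm from the shoulder along the axis; same axes as the housing. The neck is a hollow spigot 28 mm in diameter with a bore of 21 mm and a raised right-hand thread on its outside, 34 mm in outer diameter.
- thread (a point): A point on the axis halfway up the thread, 13 mm from the shoulder; same axes as the housing. The cap rises 10 mm a turn, with about 1.2 mm of end play. It comes free after 1.7 turns (17 mm of rise), anticlockwise as seen looking at the cap's top; it must then be lifted at least 35 mm more along the axis to clear the cell.
- cap: The black ribbed screw cap: 46 mm in diameter, 51 mm tall, hollow (36 mm bore, 47 mm deep), 60 g. Origin at the centre of its open end, z along its axis towards its closed top. Screwed fully on at the start. It turns with little friction and stays where it is left.
- cap_top (a point): The centre of the cap's closed top, 51 mm from its open end.
- cell: The cell inside the logger: a plain cylinder 18 mm in diameter, 65 mm long, 46 g. Origin at the centre of its lower end, z along its axis. It stands loose in the bore, 47 mm deep; 18 mm of it project beyond the neck, hidden by the cap at first.
- cell_mid (a point): The middle of the cell, 32.5 mm from its lower end.
- cell_top (a point): The outer end of the cell, 65 mm from its lower end.
- tray: The shallow grey parts tray, fixed: 210 x 120 mm, 20 mm high, walls and floor 4 mm, split across its length into two equal compartments about 99 x 112 mm. A white gear lies in the one on its +x side; the one on its -x side is empty. Origin at the centre of its underside, z up.
- tray_empty (a point): The centre of the floor of the tray's empty compartment, 4 mm above the table; same axes as the tray.
- tub: The grey used-cell tub, fixed: 115 x 115 mm, 45 mm high, walls and floor 4 mm, open on top, a smaller used cell lying in it along its +y wall. Origin at the centre of its underside, z up.
- module: Bystander: small blue sensor board 42 x 24 mm, 17 mm high. Origin under its centre.
- holder: Bystander: black open battery holder 62 x 34 mm, 16 mm high. Origin under its centre.
- motor: Bystander: yellow gear motor 68 x 42 mm over its shaft, 19 mm high. Origin under it.
- flask: Bystander: slim white bottle, 38 mm in diameter, 150 mm high, standing. Origin under its centre.
- driver: Bystander: screwdriver 160 mm long, lying along its x axis. Origin under its middle.
- jar: Bystander: clear jar with white lid, 54 mm in diameter, 85 mm high, standing behind the stand. Origin under its centre.
- gear: Bystander: white plastic gear 48 mm in diameter, 16 mm high, lying in the tray's +x compartment. Origin under its centre.
There are look-alikes about, which are no part of the job. There is more than one size of the cap; the job needs the smallest.

How it is judged:
By the outcome, as a careful person would: the job done as asked, in the order asked, and still so for the second after the job is handed in, with the robot touching nothing.
It also fails if it takes over 72 s, if anything falls off the work surface, if the arm or the gripper's body presses on something with over 40 N, if the wrist force passes 120 N, or if a joint passes its speed limit or range.

### The arm

A 6-joint arm with a two-finger parallel gripper is mounted at the origin on the work surface. World frame = base frame: x ahead of the robot, y to its left, z up, the work surface at z = 0. Lengths are in m, angles in rad, forces in N, time in s.
With the tool pointing down it reaches from about 0.275 to 0.775 m from the base axis. Payload 14.6 kg.
Tool frame: the origin (TCP) lies at the very end of the fingers, on their centre line; the grasp point (between the pads) lies 19 mm behind it (pinch_z is the distance from the TCP to the grasp point, in m); z points along the fingers, y is the direction in which the jaws open and shut (so a half turn about z gives the same grasp; the last joint's range is limited). The gripper opens to 85 mm and grips with 20 to 120 N. Pads are 22 mm wide; open, the fingers measure 114 mm over their backs; the gripper's body (76 mm by 85 mm) begins 54 mm behind the grasp point. The pads swing forward as they close: fully open they stand 13 mm farther back than shut.
Start: joints at [-1.361, 0.263, -0.048, 1.259, 0, 1.415], TCP at [0.187, -0.49, 0.231] pointing down, gripper open.
Joint ranges: [-2.65, 2.65], [-0.89, 1.7], [-1.18, 1.37], [-2.13, 2.11], [-1.35, 1.29], [-3.14, 3.14]. Speed limits (rad/s): [1.89, 1.89, 2.57, 2.79, 3.14, 3.14].

### API

Orientations are given as a unit quaternion [x, y, z, w].
In Python, from workcell import * gives the robot as it stands.
- The arm moves only by the shell command python3 -m pendant 'ROWS' [FORCE]. ROWS is JSON, a list of rows, each a list of 7 numbers: the shift along the tool's x, y, z normalised to -1 to 1, where 1 is 250 mm, then the turn, a rotation vector about the tool's x, y, z normalised to -1 to 1, where 1 is 45 degrees, then the opening, from 0 (shut) to 1 (fully open). In form: [[tx, ty, tz, ax, ay, az, gripper], ...]. A call has 1 to 20 rows; each row shifts and turns the commanded pose from where the row before left it, along the tool's axes as they then stand; what a row does not reach is not made up. A row lasts 1/10 s, in which the tool goes at most 50 mm and 8.59 degrees, less where a joint would pass 70% of its speed; a pose out of reach is approached as far as the arm can. A call with a number of a shift or a turn outside -1 to 1 is refused whole. A call with a gripper value outside its range is refused whole. The fingers move at their own pace and stop on an object; FORCE is the grip in N (left out, the last holds). Time passes only in rows, so rows that do not move let the fingers close. It gives the time, the measured TCP pose, the force and the opening at its end, in the units of the state.
- state(): the state, without advancing time (a new reading comes with each control period).
- grab_frame(name): name is "side" or "top" or "wrist"; returns a dict with "image" (420x560x3 uint8, blue, green, red), "fx", "fy", "cx", "cy" (pixels), "R" (3x3) and "t" (3): a world point X has camera coordinates R X + t; the wrist camera has in their place "hand_eye" (4x4, takes a point from camera to tool coordinates, whose origin is the TCP and whose axes are the flange's). Camera axes: x right, y down, z forward; pixel columns grow to the right and rows downward; lengths in m; the calibration is good to about 2 mm. A picture is of the moment at which its call begins: read the wrist's pose just before it. There is no depth.
- job_done(): hands the job in, once; it reports no verdict.
The state is a dict: "time": time; "qpos": joint angles; "qd": joint speeds; "effort": joint torques, N m; "tool_pos": TCP position; "eef_rot": TCP orientation; "ft_force": force on the tool from outside, world axes, zero at the start; "moment": the same for the moment, N m; "opening": finger opening in m.
Only numpy, scipy, OpenCV 4.12 (cv2) and the standard library are available. Lean on these libraries where they do the work, as an engineer would, in place of code of your own. Each camera call takes 0.05 s, during which the arm holds its last target. There are 200 camera calls.

## Working session

There is one attempt and no reset: what is moved stays moved. The work goes in short steps, Python scripts to look and compute and a shell command to move; the robot and the scene stay as the last step left them, time stands still between calls to the robot, and variables do not carry over. Pictures are saved under pics/ and viewed, about 8 in all and at most 12, crops included, and the job is handed in when it is done.

```bash
ls; mkdir -p pics; python3 - <<'E'
from workcell import *
import cv2,numpy as np,json
s=state();print(s)
for n in("side","top"):
    f=grab_frame(n);cv2.imwrite(f"pics/{n}0.png",f["image"])
    print(n,{k:np.round(np.array(v),4).tolist() for k,v in f.items() if k!="image"})
    np.savez(f"pics/{n}.npz",**f)
f=grab_frame("wrist");cv2.imwrite("pics/w0.png",f["image"]);print({k:np.round(np.array(v),4).tolist() for k,v in f.items() if k!="image"})
E
```

```text
pics
{'time': 0.0, 'qpos': array([-1.36126318e+00,  2.63532376e-01, -4.89142004e-02,  1.25941482e+00,
       -2.99306030e-05,  1.41546627e+00]), 'qd': array([-0.00080935,  0.0012266 ,  0.00017971,  0.00055777, -0.00177844,
       -0.00200287]), 'effort': array([-2.07789388e-03, -6.37621093e+01,  3.84573197e+01,  1.34826178e-02,
       -2.71500403e-04,  5.82288607e-06]), 'tool_pos': array([ 0.18724654, -0.49018294,  0.23082855]), 'eef_rot': array([ 9.83405315e-01,  1.81421339e-01, -2.93906089e-05, -5.31935849e-04]), 'ft_force': array([-0.78830134, -0.19293225,  0.30943319]), 'moment': array([-0.02473391,  0.02512162,  0.03593484]), 'opening': 0.0851930254673077}
side {'fx': 391.3837, 'fy': 391.3837, 'cx': 287.0132, 'cy': 205.8561, 'R': [[-0.9271, -0.3745, 0.0135], [-0.2322, 0.5456, -0.8053], [0.2942, -0.7497, -0.5928]], 't': [0.5321, 0.2503, 0.7071]}
top {'fx': 412.1173, 'fy': 412.1173, 'cx': 283.1435, 'cy': 206.0466, 'R': [[-0.0223, -0.9997, 0.0114], [-0.9886, 0.0203, -0.149], [0.1487, -0.0146, -0.9888]], 't': [-0.0016, 0.5963, 0.9347]}
{'fx': 310.6233, 'fy': 310.6233, 'cx': 278.8869, 'cy': 210.8914, 'hand_eye': [[0.0005, -0.9618, -0.2737, 0.0699], [1.0, 0.0003, 0.0006, -0.0011], [-0.0005, -0.2737, 0.9618, -0.143], [0.0, 0.0, 0.0, 1.0]]}
```

View pics/top0.png

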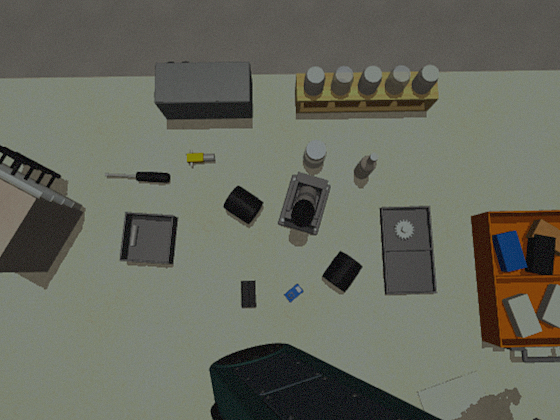

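View pics/side0.png

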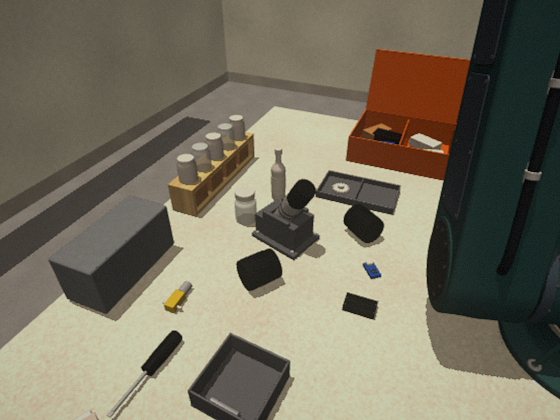

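The top view shows three black caps: (243,205) and (342,271) lie loose on the table and look larger, and (303,210) sits on the leaning logger in the stand. The stand one fits the task. The tray is at (408,250) with the gear in its upper (+x) compartment and the lower one empty. The tub is at (149,239). I'll confirm the cap and measure it in one enlarged crop.

```bash
python3 - <<'E'
import cv2,numpy as np
a=cv2.imread("pics/top0.png")[160:250,265:345];b=cv2.imread("pics/side0.png")[165:265,245:325]
f=lambda i:cv2.convertScaleAbs(cv2.resize(i,None,fx=5,fy=5,interpolation=cv2.INTER_CUBIC),alpha=1.8,beta=25)
a=f(a);b=f(b)
h=500;c=np.zeros((h,800,3),np.uint8);c[:450,:400]=a;c[:500,400:]=b
cv2.imwrite("pics/crop1.png",c)
E
```

```text
(no output)
```

View pics/crop1.png

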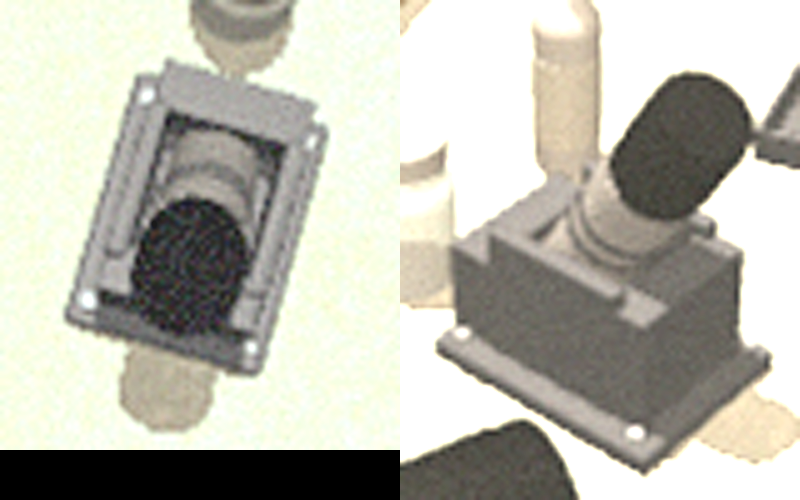

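The crop confirms it: the black cap at (300,212) in the top view sits on the aluminium tube in the stand. The loose ones are visibly larger. Next I fit the cap cylinder to both silhouettes, with the yaw checked against the base plate screws.

```bash
cat > h.py <<'E'
import numpy as np,cv2
from scipy.spatial.transform import Rotation as Rn
from scipy.optimize import minimize
def cam(n): return np.load(f"pics/{n}.npz")
def proj(c,X):
    p=np.atleast_2d(X)@c["R"].T+c["t"]; return np.c_[c["fx"]*p[:,0]/p[:,2]+c["cx"],c["fy"]*p[:,1]/p[:,2]+c["cy"]]
def back(c,uv,z):
    uv=np.atleast_2d(uv);d=np.c_[(uv[:,0]-c["cx"])/c["fx"],(uv[:,1]-c["cy"])/c["fy"],np.ones(len(uv))]@c["R"]
    o=-c["R"].T@c["t"];return o+d*((z-o[2])/d[:,2])[:,None]
th=np.linspace(0,2*np.pi,48)
def cyl(o,yaw,tilt=np.pi/6,r=.023,h=.051):
    R=Rn.from_euler("zy",[yaw,-tilt]).as_matrix()  # leans to local -x
    P=np.array([[r*np.cos(t),r*np.sin(t),z] for z in(0,h) for t in th]); return o+P@R.T
E
python3 - <<'E'
from h import *
T,S=cam("top"),cam("side")
hol=np.array([[148,95],[315,140],[88,300],[250,350]])/5+[265,160]
H=back(T,hol,.012);print("holes",H.round(4).tolist());c=H.mean(0)
d=H[[0,1]].mean(0)-H[[2,3]].mean(0);yaw0=np.arctan2(d[1],d[0]);print("stand",c,"yaw",yaw0)
regs={"top":(T,(285,190,322,235)),"side":(S,(278,170,325,215))}
masks={}
for n,(C,(x0,y0,x1,y1)) in regs.items():
    g=cv2.cvtColor(C["image"],cv2.COLOR_BGR2GRAY);g=cv2.medianBlur(g,3)
    k,m=cv2.threshold(g[y0:y1,x0:x1],38 ,255,cv2.THRESH_BINARY_INV)
    m=cv2.morphologyEx(m,cv2.MORPH_CLOSE,np.ones((3,3)))
    l,lab,st,_=cv2.connectedComponentsWithStats(m); i=1+np.argmax(st[1:,4]); M=np.zeros(g.shape,np.uint8);M[y0:y1,x0:x1]=(lab==i)
    print(n,st[i],sorted(np.unique(g[y0:y1,x0:x1]))[:3]);masks[n]=(C,M,x0,y0,x1,y1)
def soft(p):
    e=0
    for C,M,x0,y0,x1,y1 in masks.values():
        q=cv2.convexHull(((proj(C,cyl(p[:3],p[3]))-[x0-.0,y0-.0])*8+4).astype(np.int32))
        I=np.zeros(((y1-y0)*8,(x1-x0)*8),np.uint8);cv2.fillConvexPoly(I,q,1)
        m=cv2.resize(M[y0:y1,x0:x1],None,fx=8,fy=8,interpolation=cv2.INTER_NEAREST)
        e+=(I!=m).sum()/64
    return e
p0=np.r_[c[:2]+[0,0],.09,yaw0]
best=None
for dx in(-.03,0,.03):
  s=np.tile(p0,(5,1));s[:,0]+=dx
  for i,v in enumerate((.02,.02,.02,.15)):s[i+1,i]+=v
  r=minimize(soft,s[0],method="Nelder-Mead",options=dict(initial_simplex=s,maxiter=400,xatol=1e-4,fatol=.1))
  print(r.x.round(4),r.fun)
  if best is None or r.fun<best.fun:best=r
V=[]
for n,(C,M,x0,y0,x1,y1) in masks.items():
    im=cv2.convertScaleAbs(C["image"],alpha=1.8,beta=25)[y0-10:y1+10,x0-10:x1+10];im=cv2.resize(im,None,fx=6,fy=6)
    q=cv2.convexHull(((proj(C,cyl(best.x[:3],best.x[3]))-[x0-10,y0-10])*6+3).astype(np.int32));cv2.polylines(im,[q],True,(0,0,255),1)
    k=cv2.findContours(cv2.resize(M[y0-10:y1+10,x0-10:x1+10],None,fx=6,fy=6,interpolation=0),0,1)[0];cv2.drawContours(im,k,-1,(0,255,0),1);V.append(cv2.copyMakeBorder(im,0,400-im.shape[0],0,0,0))
cv2.imwrite("pics/fit.png",np.hstack(V))
tr=back(T,[[380,207],[429.5,206],[436.5,293.5],[385,294.5]],.02);print("tray",tr.round(4).tolist(),tr.mean(0))
tb=back(T,[[124,212],[179,214],[176,266],[120,263]],.045);print("tub",tb.round(4).tolist(),tb.mean(0))
E
```

```text
holes [[0.6683, -0.0448, 0.012], [0.6439, -0.1269, 0.012], [0.5666, -0.0127, 0.012], [0.5404, -0.0911, 0.012]]
stand [ 0.60483288 -0.06887433  0.012     ] yaw -0.3189419599143304
top [  0  10  31  29 561] [np.uint8(8), np.uint8(9), np.uint8(10)]
side [  9  10  29  29 554] [np.uint8(22), np.uint8(23), np.uint8(24)]
[ 0.5791 -0.0544  0.1181 -0.4083] 201.859375
[ 0.5786 -0.0544  0.1195 -0.412 ] 201.359375
[ 0.6742 -0.0595  0.0637 -0.3518] 1115.0
tray [[0.5926, -0.2512, 0.02], [0.5926, -0.3728, 0.02], [0.3827, -0.3736, 0.02], [0.3832, -0.2511, 0.02]] [ 0.48778625 -0.31216558  0.02      ]
tub [[0.5896, 0.3615, 0.045], [0.5822, 0.232, 0.045], [0.4607, 0.2371, 0.045], [0.4705, 0.3666, 0.045]] [0.52574339 0.29929646 0.045     ]
```

View pics/fit.png

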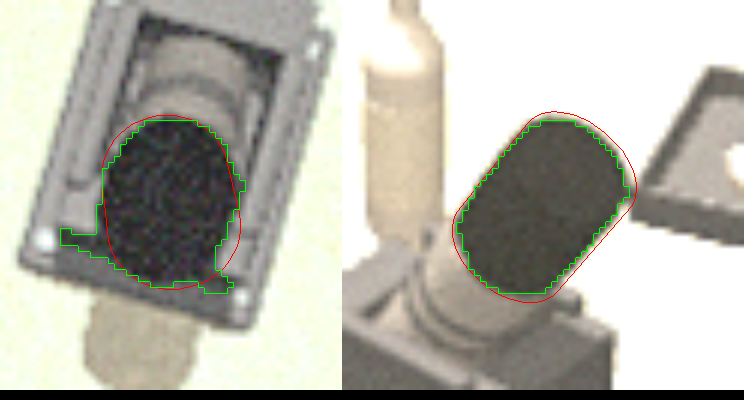

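```bash
python3 - <<'E'
from h import *
T,S=cam("top"),cam("side");yaw=-.315
W=[]
for C,(x0,y0,x1,y1) in((T,(280,185,328,242)),(S,(270,165,330,222))):
    g=cv2.GaussianBlur(cv2.resize(cv2.cvtColor(C["image"],cv2.COLOR_BGR2GRAY)[y0:y1,x0:x1],None,fx=8,fy=8,interpolation=cv2.INTER_CUBIC),(9,9),0).astype(float)
    W.append((C,x0,y0,g))
def edge(p,yw):  # contrast: outside minus inside brightness, saturated, along the silhouette
    e=0
    for C,x0,y0,g in W:
        a=[]
        for dr in(-.0035,.0035):
            q=cv2.convexHull((proj(C,cyl(p,yw,r=.023+dr))).astype(np.float32))[:,0]
            n=np.r_[q,q[:1]];L=np.r_[0,np.cumsum(np.linalg.norm(np.diff(n,axis=0),axis=1))];t=np.linspace(0,L[-1],120)
            u=(np.c_[np.interp(t,L,n[:,0]),np.interp(t,L,n[:,1])]-[x0,y0]+.5)*8-.5
            a.append(cv2.remap(g.astype(np.float32),u[:,0].astype(np.float32)[None],u[:,1].astype(np.float32)[None],1,borderMode=cv2.BORDER_REPLICATE))
        e-=np.minimum(a[1],60).mean()-np.minimum(a[0],60).mean()*1.5
    return e
for yw in(-.28,-.315,-.35,-.41):
    s=np.tile([.5786,-.0544,.1195],(4,1));s[1:]+=np.eye(3)*.008
    r=minimize(edge,s[0],args=(yw,),method="Nelder-Mead",options=dict(initial_simplex=s))
    u=np.array([np.sin(yaw)*-1,np.cos(yaw)]);print(yw,r.x.round(4),round(r.fun,2),"offplane",((r.x[:2]-[.6048,-.0689])@u).round(4))
V=[];p=r.x if 0 else None
for yw,P in((-.315,minimize(edge,[.5786,-.0544,.1195],args=(-.315,),method="Nelder-Mead",options=dict(initial_simplex=s)).x),):
  for C,x0,y0,_ in W:
    im=cv2.resize(cv2.convertScaleAbs(C["image"],alpha=1.8,beta=25)[y0:y0+57,x0:x0+48 if C is T else x0+60],None,fx=7,fy=7)
    for hh in((0,.051),):
        q=cv2.convexHull(((proj(C,cyl(P,yw))-[x0,y0]+.5)*7-.5).astype(np.int32));cv2.polylines(im,[q],True,(0,0,255),1)
    q=((proj(C,cyl(P,yw))[48:]-[x0,y0]+.5)*7-.5).astype(np.int32);cv2.polylines(im,[q],True,(0,255,255),1)
    V.append(im)
cv2.imwrite("pics/fit2.png",np.hstack(V))
E
```

```text
-0.28 [ 0.5796 -0.0541  0.1186] -32.93 offplane 0.0063
-0.315 [ 0.5796 -0.0541  0.1187] -32.93 offplane 0.0063
-0.35 [ 0.5797 -0.0541  0.1186] -32.89 offplane 0.0063
-0.41 [ 0.5796 -0.0541  0.1186] -32.95 offplane 0.0063
```

View pics/fit2.png

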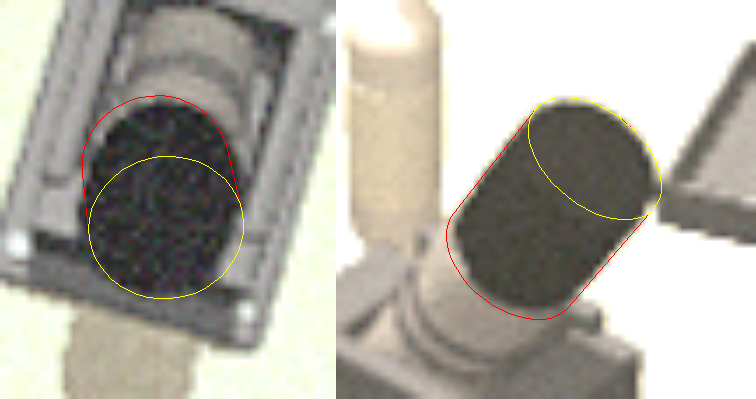

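The yaw had no effect on the fit because my Euler order was extrinsic. I'll fix it and refit.

```bash
sed -i 's/"zy"/"ZY"/' h.py; python3 - <<'E'
from h import *
T,S=cam("top"),cam("side");yaw=-.315
W=[]
for C,(x0,y0,x1,y1) in((T,(280,185,328,242)),(S,(270,165,330,222))):
    g=cv2.GaussianBlur(cv2.resize(cv2.cvtColor(C["image"],cv2.COLOR_BGR2GRAY)[y0:y1,x0:x1],None,fx=8,fy=8,interpolation=cv2.INTER_CUBIC),(9,9),0).astype(np.float32)
    W.append((C,x0,y0,g))
def edge(p,yw):
    e=0
    for C,x0,y0,g in W:
        a=[]
        for dr in(-.003,.003):
            q=cv2.convexHull((proj(C,cyl(p,yw,r=.023+dr,h=.051+dr))).astype(np.float32))[:,0]
            n=np.r_[q,q[:1]];L=np.r_[0,np.cumsum(np.linalg.norm(np.diff(n,axis=0),axis=1))];t=np.linspace(0,L[-1],120)
            u=((np.c_[np.interp(t,L,n[:,0]),np.interp(t,L,n[:,1])]-[x0,y0]+.5)*8-.5).astype(np.float32)
            a.append(cv2.remap(g,u[:,:1],u[:,1:],1,borderMode=cv2.BORDER_REPLICATE))
        e-=np.minimum(a[1],60).mean()-np.minimum(a[0],60).mean()*1.5
    return e
for yw in(-.24,-.28,-.315,-.35,-.41):
    s=np.tile([.5786,-.0544,.1195],(4,1));s[1:]+=np.eye(3)*.008
    r=minimize(edge,s[0],args=(yw,),method="Nelder-Mead",options=dict(initial_simplex=s))
    u=np.array([-np.sin(yw),np.cos(yw)]);print(yw,r.x.round(4),round(r.fun,2),"offplane",((r.x[:2]-[.6048,-.0689])@u).round(4))
    if yw==-.315:P=r.x
V=[];yw=-.315
for C,x0,y0,_ in W:
    im=cv2.resize(cv2.convertScaleAbs(C["image"],alpha=1.8,beta=25)[y0:y0+57,x0:x0+(48 if C is W[0][0] else 60)],None,fx=7,fy=7)
    px=((proj(C,cyl(P,yw))-[x0,y0]+.5)*7-.5).astype(np.int32)
    cv2.polylines(im,[cv2.convexHull(px)],True,(0,0,255),1);cv2.polylines(im,[px[48:]],True,(0,255,255),1);V.append(im)
cv2.imwrite("pics/fit3.png",np.hstack(V))
E
```

```text
-0.24 [ 0.5785 -0.0572  0.1205] -55.51 offplane 0.0051
-0.28 [ 0.5784 -0.0577  0.1205] -56.95 offplane 0.0034
-0.315 [ 0.5782 -0.058   0.1207] -57.78 offplane 0.0021
-0.35 [ 0.578  -0.0582  0.1209] -57.75 offplane 0.0008
-0.41 [ 0.5777 -0.0586  0.1211] -56.97 offplane -0.0013
```

View pics/fit3.png

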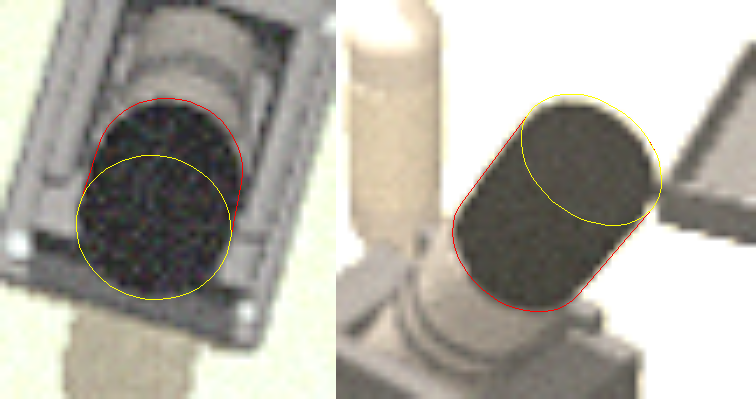

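The refit is good in both views: shoulder at about (0.578, -0.058, 0.120), yaw about -0.33, consistent with the stand plate. Next I plan the pre-grasp, choosing the spin so joint 6 starts near +3 for long anticlockwise strokes.

```bash
cat >> h.py <<'E'
def Rt(z,q6,pos):
    """tool rotation with tool axis z and (model) joint 6 = q6"""
    z=np.array(z)/np.linalg.norm(z); w=np.array(pos)-.2*z; q1=np.arctan2(w[1],w[0])
    v=Rn.from_euler("z",-q1).apply(z); d=-np.arcsin(v[1]); ph=np.arctan2(v[0],v[2])
    if ph<0: ph+=2*np.pi
    return Rn.from_euler("ZYXZ"[:3],[q1,ph,d])*Rn.from_euler("z",q6)
def delta(s,pos,R=None):
    R0=Rn.from_quat(s["eef_rot"]); t=R0.inv().apply(np.array(pos)-s["tool_pos"])
    print("shift mm",(t*1e3).round(1),"-> units",(t/.25).round(4))
    if R is not None:
        r=(R0.inv()*R).as_rotvec(degrees=True); print("turn deg",r.round(2),"units",(r/45).round(4),"rows",np.linalg.norm(r)/8.5)
def axis(yaw): return np.array([-np.cos(yaw)*.5,-np.sin(yaw)*.5,.75**.5])
P0=np.array([.578,-.0583,.1207]);YAW=-.33
E
python3 - <<'E'
from h import *
from workcell import state
s=state()
print((Rt([0,0,-1],s["qpos"][5],s["tool_pos"]).inv()*Rn.from_quat(s["eef_rot"])).magnitude())
a=axis(YAW);p=P0+.093*a;print(p,a)
delta(s,p,Rt(-a,3.0,p))
E
```

```text
0.1553575360884948
[ 0.53400903 -0.043232    0.20124036] [-0.47302117  0.16202151  0.8660254 ]
shift mm [ 483.4 -293.9   30. ] -> units [ 1.9337 -1.1756  0.12  ]
turn deg [-15.81  25.64  16.04] units [-0.3514  0.5697  0.3564] rows 4.0148889447278435
```

```bash
python3 -m pendant '[[0.1612,-0.098,0.01,0,0,0,1],[0.1612,-0.098,0.01,0,0,0,1],[0.1612,-0.098,0.01,0,0,0,1],[0.1612,-0.098,0.01,0,0,0,1],[0.1612,-0.098,0.01,0,0,0,1],[0.1612,-0.098,0.01,0,0,0,1],[0.1612,-0.098,0.01,0,0,0,1],[0.1612,-0.098,0.01,0,0,0,1],[0.1612,-0.098,0.01,0,0,0,1],[0.1612,-0.098,0.01,0,0,0,1],[0.1612,-0.098,0.01,0,0,0,1],[0.1612,-0.098,0.01,0,0,0,1],[0,0,0,-0.07,0.114,0.1,1],[0,0,0,-0.07,0.114,0.1,1],[0,0,0,-0.07,0.114,0.1,1],[0,0,0,-0.07,0.114,0.1,1],[0,0,0,-0.07,0.114,0.1,1],[0,0,0,0,0,0,1]]'; python3 - <<'E'
from h import *
from workcell import state
s=state();print(s["qpos"].round(3),s["ft_force"].round(1))
a=axis(YAW);p=P0+.093*a
delta(s,p,Rt(-a,3.15,p)); R=Rn.from_quat(s["eef_rot"]).as_matrix();print(R.round(3))
z=R[:,2];print("axis corr (tool)",(Rn.from_quat(s["eef_rot"]).inv().apply(np.cross(z,-a))*57.3).round(2))
E
```

```text
time: 1.95
tool_pos: [0.5311, -0.0421, 0.1996]
eef_rot: [0.966, -0.018, 0.24, 0.093]
ft_force: [-1.8, 1.1, 0.4]
opening: 0.0856
[-0.176 -0.013 -0.63   0.443 -0.105  2.976] [-1.8  1.1  0.4]
shift mm [3.4 1.2 0.1] -> units [0.0135 0.0047 0.0005]
turn deg [1.52 0.63 2.41] units [0.0337 0.0139 0.0536] rows 0.34331451242139316
[[ 0.884 -0.08   0.461]
 [ 0.01  -0.982 -0.188]
 [ 0.468  0.171 -0.867]]
axis corr (tool) [1.5  0.66 0.  ]
```

Close, with q6 at 2.98. I'll correct the small errors and look along the axis with the wrist camera.

```bash
python3 -m pendant '[[0.0135,0.0047,0.0005,0.034,0.014,0,1],[0,0,0,0,0,0,1]]'; python3 - <<'E'
from h import *
from workcell import *
s=state();f=grab_frame("wrist");cv2.imwrite("pics/w1.png",f["image"]);np.savez("pics/w1.npz",tp=s["tool_pos"],er=s["eef_rot"],**f)
a=axis(YAW);delta(s,P0+.093*a,Rt(-a,3.15,P0))
im=cv2.convertScaleAbs(f["image"],alpha=1.6,beta=20)
R=Rn.from_quat(s["eef_rot"]).as_matrix();W=np.eye(4);W[:3,:3]=R;W[:3,3]=s["tool_pos"];M=np.linalg.inv(W@f["hand_eye"])
c=dict(f,R=M[:3,:3],t=M[:3,3]);px=proj(c,cyl(P0,YAW)).astype(np.int32)
cv2.polylines(im,[px[48:]],True,(0,255,255),1);cv2.polylines(im,[cv2.convexHull(px)],True,(0,0,255),1)
print(proj(c,[P0+.051*a]))
cv2.imwrite("pics/w1a.png",im)
E
```

```text
time: 2.15
tool_pos: [0.5379, -0.0448, 0.2036]
eef_rot: [0.966, -0.013, 0.246, 0.08]
ft_force: [-0.2, -0.8, 0.4]
opening: 0.0856
shift mm [-4.5 -1.7 -0.1] -> units [-0.0179 -0.0067 -0.0002]
turn deg [-0.09  0.04  3.98] units [-0.002   0.001   0.0884] rows 0.468103328601894
[[277.96535415 243.37736124]]
```

View pics/w1a.png

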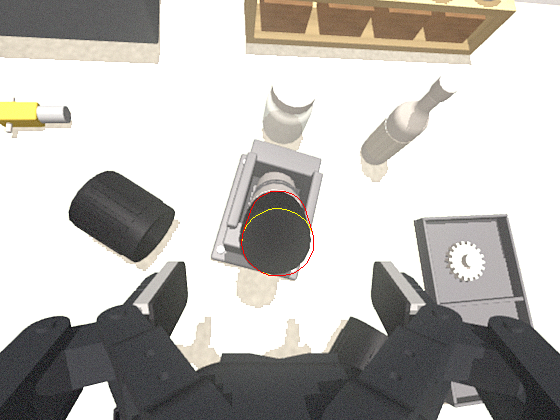

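The projected model matches the real cap within about 1 px in the wrist view (top centre about (278,243)). Now I correct the overshoot, descend along the axis and grip.

```bash
python3 -m pendant '[[-0.018,-0.0067,0,0,0,0,1],[0,0,0,0,0,0,1],[0,0,0.079,0,0,0,1],[0,0,0.079,0,0,0,1],[0,0,0.079,0,0,0,1],[0,0,0.079,0,0,0,1],[0,0,0,0,0,0,1],[0,0,0,0,0,0,1]]' 35; python3 - <<'E'
from h import *
from workcell import state
s=state();a=axis(YAW);delta(s,P0+.014*a,Rt(-a,3.15,P0));print(s["qpos"].round(3))
E
```

```text
time: 3.0
tool_pos: [0.5704, -0.0555, 0.1321]
eef_rot: [0.966, -0.014, 0.246, 0.08]
ft_force: [1.2, 0.7, 0.5]
opening: 0.0857
shift mm [ 1.2  0.6 -0.1] -> units [ 0.0049  0.0025 -0.0004]
turn deg [-0.03  0.06  3.91] units [-0.0007  0.0012  0.0869] rows 0.45989888029904874
[-0.209  0.121 -0.701  0.229 -0.06   2.946]
```

```bash
python3 -m pendant '[[0.004,0.0025,0,0,0,0,0.5],[0,0,0,0,0,0,0.45],[0,0,0,0,0,0,0.3],[0,0,0,0,0,0,0.3],[0,0,0,0,0,0,0.3],[0,0,0,0,0,0,0.3]]' 35; python3 - <<'E'
from h import *
from workcell import state
s=state();a=axis(YAW);delta(s,P0+.014*a);print(s["qpos"].round(3),s["ft_force"].round(1),s["moment"].round(2),Rn.from_quat(s["eef_rot"]).inv().apply(s["ft_force"]).round(1))
E
```

```text
time: 3.6
tool_pos: [0.5716, -0.0554, 0.1337]
eef_rot: [0.966, -0.014, 0.247, 0.079]
ft_force: [-7.4, 6.9, 9.8]
opening: 0.0456
shift mm [-0.6  0.5  0.7] -> units [-0.0025  0.0021  0.0029]
[-0.209  0.12  -0.699  0.23  -0.058  2.945] [-7.4  6.9  9.8] [1.07 0.55 0.54] [ -1.6  -4.9 -13.1]
```

Gripped, with an opening of 45.6 mm that fits the 46 mm cap. I'll start with a gentle test turn to check the forces.

```bash
python3 -m pendant '[[0,0,-0.002,0,0,-0.1,0.3],[0,0,-0.00094,0,0,-0.1889,0.3],[0,0,-0.00094,0,0,-0.1889,0.3],[0,0,-0.00094,0,0,-0.1889,0.3],[0,0,-0.00094,0,0,-0.1889,0.3],[0,0,-0.00094,0,0,-0.1889,0.3],[0,0,-0.00094,0,0,-0.1889,0.3],[0,0,-0.00094,0,0,-0.1889,0.3]]'; python3 - <<'E'
from h import *
from workcell import state
s=state();a=axis(YAW);delta(s,P0+.0157*a,Rt(-a,3.15,P0));print(s["qpos"].round(3),s["moment"].round(2),Rn.from_quat(s["eef_rot"]).inv().apply(s["ft_force"]).round(1))
E
```

```text
time: 4.4
tool_pos: [0.5712, -0.0554, 0.1355]
eef_rot: [0.825, 0.502, 0.167, 0.199]
ft_force: [3.5, 4.4, 0.1]
opening: 0.0455
shift mm [-0.7 -0.9  0.8] -> units [-0.0026 -0.0035  0.0032]
turn deg [-0.   -0.16 68.26] units [-0.     -0.0036  1.5168] rows 8.030215179043596
[-0.209  0.117 -0.697  0.235 -0.058  1.822] [ 0.86 -0.28  0.45] [5.5 0.9 0.9]
```

Forces are small and the cap turns with q6 falling, so I continue the stroke.

```bash
python3 -m pendant '[[0,0,-0.00094,0,0,-0.1889,0.3],[0,0,-0.00094,0,0,-0.1889,0.3],[0,0,-0.00094,0,0,-0.1889,0.3],[0,0,-0.00094,0,0,-0.1889,0.3],[0,0,-0.00094,0,0,-0.1889,0.3],[0,0,-0.00094,0,0,-0.1889,0.3],[0,0,-0.00094,0,0,-0.1889,0.3],[0,0,-0.00094,0,0,-0.1889,0.3],[0,0,-0.00094,0,0,-0.1889,0.3],[0,0,-0.00094,0,0,-0.1889,0.3],[0,0,-0.00094,0,0,-0.1889,0.3],[0,0,-0.00094,0,0,-0.1889,0.3],[0,0,-0.00094,0,0,-0.1889,0.3],[0,0,-0.00094,0,0,-0.1889,0.3],[0,0,-0.00094,0,0,-0.1889,0.3],[0,0,-0.00094,0,0,-0.1889,0.3]]'; python3 - <<'E'
from h import *
from workcell import state
s=state();a=axis(YAW);delta(s,P0+.0195*a,Rt(-a,3.15,P0));print(s["qpos"].round(3),s["moment"].round(2),Rn.from_quat(s["eef_rot"]).inv().apply(s["ft_force"]).round(1))
E
```

```text
time: 6.0
tool_pos: [0.5696, -0.0542, 0.1388]
eef_rot: [-0.157, 0.953, -0.121, 0.23]
ft_force: [5.0, 7.8, -0.4]
opening: 0.0458
shift mm [ 1.5 -0.3  0.8] -> units [ 0.006  -0.0011  0.0033]
turn deg [  -0.26    0.19 -155.72] units [-0.0058  0.0042 -3.4604] rows 18.319917320854916
[-0.209  0.11  -0.694  0.244 -0.057 -0.551] [ 1.63 -0.55  0.9 ] [-6.9  6.   1.5]
```

```bash
python3 -m pendant '[[0,0,-0.00094,0,0,-0.1889,0.3],[0,0,-0.00094,0,0,-0.1889,0.3],[0,0,-0.00094,0,0,-0.1889,0.3],[0,0,-0.00094,0,0,-0.1889,0.3],[0,0,-0.00094,0,0,-0.1889,0.3],[0,0,-0.00094,0,0,-0.1889,0.3],[0,0,-0.00094,0,0,-0.1889,0.3],[0,0,-0.00094,0,0,-0.1889,0.3],[0,0,-0.00094,0,0,-0.1889,0.3],[0,0,-0.00094,0,0,-0.1889,0.3],[0,0,-0.00094,0,0,-0.1889,0.3],[0,0,-0.00094,0,0,-0.1889,0.3],[0,0,-0.00094,0,0,-0.1889,0.3],[0,0,-0.00094,0,0,-0.1889,0.3],[0,0,-0.00094,0,0,-0.1889,0.3],[0,0,0,0,0,0,0.3]]'; python3 - <<'E'
from h import *
from workcell import state
s=state();a=axis(YAW);delta(s,P0+.0230*a,Rt(-a,3.15,P0));print(s["qpos"].round(3),s["ft_force"].round(1),s["moment"].round(2),Rn.from_quat(s["eef_rot"]).inv().apply(s["ft_force"]).round(1))
E
```

```text
time: 7.6
tool_pos: [0.5674, -0.054, 0.1415]
eef_rot: [0.924, -0.281, 0.259, 0.008]
ft_force: [1.5, 5.8, 1.0]
opening: 0.0454
shift mm [-0.3  0.7  0.7] -> units [-0.0011  0.0029  0.0029]
turn deg [ -0.13  -0.05 -28.25] units [-0.003  -0.0012 -0.6279] rows 3.324051211096332
[-0.208  0.103 -0.692  0.254 -0.059 -2.776] [1.5 5.8 1. ] [1.11 0.09 0.55] [-1.5 -5.8 -1.1]
```

That's about 328° so far. Open, rewind joint 6, and regrip.

```bash
python3 -m pendant '[[0,0,0,0,0,0,0.8],[0,0,0,0,0,0,0.8],[0,0,0,0,0,0,0.8],[0,-0.0016,0,0,0,0.1,0.8],[0,0,0,0,0,0.19,0.8],[0,0,0,0,0,0.19,0.8],[0,0,0,0,0,0.19,0.8],[0,0,0,0,0,0.19,0.8],[0,0,0,0,0,0.19,0.8],[0,0,0,0,0,0.19,0.8],[0,0,0,0,0,0.19,0.8],[0,0,0,0,0,0.19,0.8],[0,0,0,0,0,0.19,0.8],[0,0,0,0,0,0.19,0.8],[0,0,0,0,0,0.19,0.8],[0,0,0,0,0,0.19,0.8],[0,0,0,0,0,0.19,0.8],[0,0,0,0,0,0.19,0.8],[0,0,0,0,0,0.19,0.8],[0,0,0,0,0,0.19,0.8]]'
python3 -m pendant '[[0,0,0,0,0,0.19,0.8],[0,0,0,0,0,0.19,0.8],[0,0,0,0,0,0.19,0.8],[0,0,0,0,0,0.19,0.8],[0,0,0,0,0,0.19,0.8],[0,0,0,0,0,0.19,0.8],[0,0,0,0,0,0.19,0.8],[0,0,0,0,0,0.19,0.8],[0,0,0,0,0,0.19,0.8],[0,0,0,0,0,0.19,0.8],[0,0,0,0,0,0.19,0.8],[0,0,0,0,0,0.19,0.8],[0,0,0,0,0,0.19,0.8],[0,0,0,0,0,0.19,0.8],[0,0,0,0,0,0.19,0.8],[0,0,0,0,0,0.19,0.8],[0,0,0,0,0,0.19,0.8],[0,0,0,0,0,0.19,0.8],[0,0,0,0,0,0.19,0.8],[0,0,0,0,0,0,0.8]]'; python3 - <<'E'
from h import *
from workcell import state
s=state();a=axis(YAW);delta(s,P0+.0230*a,Rt(-a,3.15,P0));print(s["qpos"].round(3),s["ft_force"].round(1),s["moment"].round(2))
E
```

```text
time: 9.6
tool_pos: [0.5672, -0.0544, 0.141]
eef_rot: [-0.035, 0.965, -0.093, 0.242]
ft_force: [0.0, -0.3, 0.2]
opening: 0.0682
time: 11.6
tool_pos: [0.5672, -0.0544, 0.141]
eef_rot: [0.948, 0.184, 0.225, 0.129]
ft_force: [-0.8, 1.0, 0.1]
opening: 0.0682
shift mm [-0.3 -0.   0.3] -> units [-0.0011 -0.0001  0.0011]
turn deg [-1.000e-02 -1.000e-02  2.749e+01] units [-1.000e-04 -3.000e-04  6.109e-01] rows 3.234387270775112
[-0.208  0.104 -0.692  0.254 -0.061  2.535] [-0.8  1.   0.1] [0.18 0.38 0.02]
```

```bash
python3 -m pendant '[[0.002,-0.0018,0,0,0,0,0.3],[0,0,0,0,0,0,0.3],[0,0,0,0,0,0,0.3],[0,0,0,0,0,0,0.3],[0,0,-0.002,0,0,-0.1,0.3],[0,0,-0.00094,0,0,-0.1889,0.3],[0,0,-0.00094,0,0,-0.1889,0.3],[0,0,-0.00094,0,0,-0.1889,0.3],[0,0,-0.00094,0,0,-0.1889,0.3],[0,0,-0.00094,0,0,-0.1889,0.3],[0,0,-0.00094,0,0,-0.1889,0.3],[0,0,-0.00094,0,0,-0.1889,0.3],[0,0,-0.00094,0,0,-0.1889,0.3],[0,0,-0.00094,0,0,-0.1889,0.3],[0,0,-0.00094,0,0,-0.1889,0.3],[0,0,-0.00094,0,0,-0.1889,0.3]]'; python3 - <<'E'
from h import *
from workcell import state
s=state();a=axis(YAW);delta(s,P0+.0262*a,Rt(-a,3.15,P0));print(s["qpos"].round(3),s["ft_force"].round(1),s["moment"].round(2),Rn.from_quat(s["eef_rot"]).inv().apply(s["ft_force"]).round(1))
E
```

```text
time: 13.2
tool_pos: [0.5667, -0.0532, 0.1441]
eef_rot: [0.479, 0.838, 0.049, 0.255]
ft_force: [3.1, 0.7, 1.3]
opening: 0.0457
shift mm [ 0.  -1.5  0.3] -> units [ 0.0001 -0.006   0.001 ]
turn deg [ 8.0000e-02 -8.0000e-02  1.2606e+02] units [ 1.7000e-03 -1.9000e-03  2.8013e+00] rows 14.830563132458364
[-0.206  0.099 -0.689  0.261 -0.061  0.816] [3.1 0.7 1.3] [ 0.21 -0.26  0.14] [-1.2  3.2  0.2]
```

```bash
python3 -m pendant '[[0,0,-0.00094,0,0,-0.1889,0.3],[0,0,-0.00094,0,0,-0.1889,0.3],[0,0,-0.00094,0,0,-0.1889,0.3],[0,0,-0.00094,0,0,-0.1889,0.3],[0,0,-0.00094,0,0,-0.1889,0.3],[0,0,-0.00094,0,0,-0.1889,0.3],[0,0,-0.00094,0,0,-0.1889,0.3],[0,0,-0.00094,0,0,-0.1889,0.3],[0,0,-0.00094,0,0,-0.1889,0.3],[0,0,-0.00094,0,0,-0.1889,0.3],[0,0,-0.00094,0,0,-0.1889,0.3],[0,0,-0.00094,0,0,-0.1889,0.3],[0,0,-0.00094,0,0,-0.1889,0.3],[0,0,-0.00094,0,0,-0.1889,0.3],[0,0,-0.00094,0,0,-0.1889,0.3],[0,0,-0.00094,0,0,-0.1889,0.3],[0,0,-0.00094,0,0,-0.1889,0.3],[0,0,-0.00094,0,0,-0.1889,0.3],[0,0,-0.00094,0,0,-0.1889,0.3],[0,0,-0.00094,0,0,-0.1889,0.3]]'
python3 -m pendant '[[0,0,-0.00094,0,0,-0.1889,0.3],[0,0,-0.00094,0,0,-0.1889,0.3],[0,0,-0.00094,0,0,-0.1889,0.3],[0,0,-0.00094,0,0,-0.1889,0.3],[0,0,-0.00094,0,0,-0.1889,0.3],[0,0,0,0,0,0,0.3]]'; python3 - <<'E'
from h import *
from workcell import state
s=state();a=axis(YAW);delta(s,P0+.0320*a,Rt(-a,3.15,P0));print(s["qpos"].round(3),s["ft_force"].round(1),s["moment"].round(2),Rn.from_quat(s["eef_rot"]).inv().apply(s["ft_force"]).round(1))
E
```

```text
time: 15.2
tool_pos: [0.5639, -0.0524, 0.1477]
eef_rot: [0.794, -0.551, 0.249, -0.071]
ft_force: [-0.0, 0.9, 1.2]
opening: 0.0453
time: 15.8
tool_pos: [0.5631, -0.0522, 0.1486]
eef_rot: [0.939, -0.227, 0.258, 0.024]
ft_force: [-0.8, 0.3, 0.0]
opening: 0.0453
shift mm [0.  0.9 0.2] -> units [0.0002 0.0037 0.0007]
turn deg [-3.000e-02  1.000e-02 -2.164e+01] units [-6.000e-04  2.000e-04 -4.808e-01] rows 2.5453542305212786
[-0.205  0.088 -0.685  0.277 -0.062 -2.888] [-0.8  0.3  0. ] [ 0.19  0.61 -0.02] [-0.8  0.1 -0.5]
```

638° turned in total and the forces are near zero. I try a small lift with a force check before the full lift.

```bash
python3 -m pendant '[[0,0,-0.005,0,0,0,0.3],[0,0,-0.005,0,0,0,0.3],[0,0,-0.005,0,0,0,0.3],[0,0,0,0,0,0,0.3]]'; python3 - <<'E'
from h import *
from workcell import state
s=state();a=axis(YAW);delta(s,P0+.0358*a);print(s["ft_force"].round(1),Rn.from_quat(s["eef_rot"]).inv().apply(s["ft_force"]).round(1))
E
```

```text
time: 16.2
tool_pos: [0.5615, -0.0516, 0.1522]
eef_rot: [0.938, -0.229, 0.258, 0.023]
ft_force: [0.2, -0.1, -0.0]
opening: 0.0454
shift mm [-0.2  1.   0.3] -> units [-0.0008  0.004   0.0013]
[ 0.2 -0.1 -0. ] [0.2 0.  0.1]
```

The cap came free with no force. I lift it 72 mm along the axis and take a side picture to confirm.

```bash
python3 -m pendant '[[0,0,-0.048,0,0,0,0.3],[0,0,-0.048,0,0,0,0.3],[0,0,-0.048,0,0,0,0.3],[0,0,-0.048,0,0,0,0.3],[0,0,-0.048,0,0,0,0.3],[0,0,-0.048,0,0,0,0.3],[0,0,0,0,0,0,0.3]]'; python3 - <<'E'
from h import *
from workcell import *
f=grab_frame("side");s=state();np.savez("pics/side2.npz",**f);im=cv2.convertScaleAbs(f["image"],alpha=1.8,beta=25)
cv2.imwrite("pics/side2.png",cv2.resize(im[100:260,220:400],None,fx=3.5,fy=3.5,interpolation=2))
p=[.4353,-.312,.14]
R=Rn.from_matrix(np.array([[0,-1,0],[-1,0,0],[0,0,-1]]))
delta(s,p,R)
s2=dict(s,eef_rot=R.as_quat());delta(s2,p)
print(proj(f,P0+.045*axis(YAW)))
E
```

```text
time: 16.9
tool_pos: [0.5276, -0.04, 0.2157]
eef_rot: [0.938, -0.229, 0.259, 0.023]
ft_force: [0.3, -0.8, -1.6]
opening: 0.0455
shift mm [  6.1 289.6  64.9] -> units [0.0244 1.1583 0.2597]
turn deg [-20.26 -24.25  61.07] units [-0.4503 -0.5389  1.3572] rows 8.089959907420761
shift mm [272.   92.4  74.8] -> units [1.0879 0.3696 0.2994]
[[304.92451922 188.86305234]]
```

View pics/side2.png

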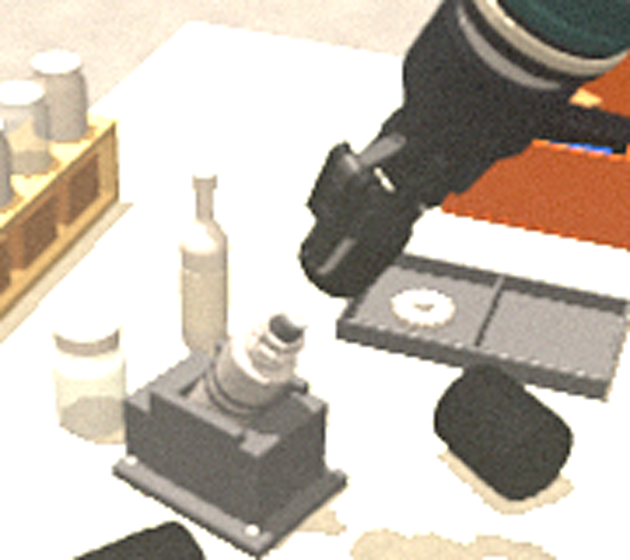

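The picture shows the cap in the jaws at (350,260), and the bare neck with the dark cell projecting at (287,328). Now I turn upright and carry it over the empty compartment.

```bash
python3 -m pendant '[[0,0,0,-0.05,-0.06,0.1508,0.3],[0,0,0,-0.05,-0.06,0.1508,0.3],[0,0,0,-0.05,-0.06,0.1508,0.3],[0,0,0,-0.05,-0.06,0.1508,0.3],[0,0,0,-0.05,-0.06,0.1508,0.3],[0,0,0,-0.05,-0.06,0.1508,0.3],[0,0,0,-0.05,-0.06,0.1508,0.3],[0,0,0,-0.05,-0.06,0.1508,0.3],[0,0,0,-0.05,-0.06,0.1508,0.3],[0.1554,0.0528,0.0428,0,0,0,0.3],[0.1554,0.0528,0.0428,0,0,0,0.3],[0.1554,0.0528,0.0428,0,0,0,0.3],[0.1554,0.0528,0.0428,0,0,0,0.3],[0.1554,0.0528,0.0428,0,0,0,0.3],[0.1554,0.0528,0.0428,0,0,0,0.3],[0.1554,0.0528,0.0428,0,0,0,0.3],[0,0,0,0,0,0,0.3],[0,0,0,0,0,0,0.3]]'; python3 - <<'E'
from h import *
from workcell import *
s=state();R=Rn.from_matrix(np.array([[0,-1,0],[-1,0,0],[0,0,-1]]));delta(s,[.4353,-.312,.14],R);print(s["qpos"].round(2),s["ft_force"].round(2))
f=grab_frame("top")
g=cv2.convertScaleAbs(f["image"],alpha=1.8,beta=25)[190:310,360:450];cv2.imwrite("pics/top2.png",cv2.resize(g,None,fx=5,fy=5,interpolation=2))
E
```

```text
time: 18.75
tool_pos: [0.4346, -0.3125, 0.1383]
eef_rot: [-0.707, 0.708, 0.002, -0.0]
ft_force: [-0.5, 0.5, -0.8]
opening: 0.0459
shift mm [-0.5 -0.7 -1.7] -> units [-0.0019 -0.0027 -0.0069]
turn deg [ 0.15  0.11 -0.1 ] units [ 0.0033  0.0025 -0.0021] rows 0.024734133202860862
[-0.78  0.33 -0.21  1.03 -0.   -2.34] [-0.48  0.45 -0.82]
```

```bash
python3 -m pendant '[[0,0,0.118,0,0,0,0.3],[0,0,0.118,0,0,0,0.3],[0,0,0.118,0,0,0,0.3],[0,0,0.1,0,0,0,0.3],[0,0,0.01,0,0,0,0.3],[0,0,0,0,0,0,0.3]]'
python3 -m pendant '[[0,0,0.006,0,0,0,0.3],[0,0,0,0,0,0,0.3]]'
```

```text
time: 19.4
tool_pos: [0.4353, -0.3111, 0.0237]
eef_rot: [0.708, -0.707, -0.001, 0.0]
ft_force: [-0.1, -0.1, -0.5]
opening: 0.0454
time: 19.6
tool_pos: [0.4355, -0.3122, 0.023]
eef_rot: [0.707, -0.707, 0.0, 0.0]
ft_force: [-0.7, 0.1, -1.2]
opening: 0.0456
```

```bash
python3 -m pendant '[[0,0,0.008,0,0,0,0.3],[0,0,0,0,0,0,0.3]]'
python3 -m pendant '[[0,0,0.005,0,0,0,0.3],[0,0,0,0,0,0,0.3]]'
python3 -m pendant '[[0,0,0.004,0,0,0,0.3],[0,0,0,0,0,0,0.3]]'
```

```text
time: 19.8
tool_pos: [0.4351, -0.3121, 0.0202]
eef_rot: [0.707, -0.707, -0.0, 0.0]
ft_force: [0.2, -0.2, 0.6]
opening: 0.0453
time: 20.0
tool_pos: [0.4354, -0.3127, 0.0196]
eef_rot: [0.707, -0.707, 0.0, 0.0]
ft_force: [-1.9, -0.9, 12.4]
opening: 0.0455
time: 20.2
tool_pos: [0.4355, -0.3131, 0.0191]
eef_rot: [-0.707, 0.707, -0.001, -0.001]
ft_force: [-3.0, -1.7, 19.4]
opening: 0.0457
```

Contact at TCP z of about 20 mm, 12–19 N. I back off slightly, open a little, and rise.

```bash
python3 -m pendant '[[0,0,-0.005,0,0,0,0.3],[0,0,0,0,0,0,0.4],[0,0,0,0,0,0,0.55],[0,0,0,0,0,0,0.66],[0,0,0,0,0,0,0.66],[0,0,0,0,0,0,0.66],[0,0,-0.05,0,0,0,0.66],[0,0,-0.1,0,0,0,0.66],[0,0,-0.15,0,0,0,0.66],[0,0,-0.19,0,0,0,0.66],[0,0,-0.19,0,0,0,0.66],[0,0,0,0,0,0,0.66]]'
python3 - <<'E'
from h import *
from workcell import *
f=grab_frame("side");w=grab_frame("wrist");s=state();print(s["tool_pos"].round(3),s["qpos"].round(2))
e=lambda i:cv2.convertScaleAbs(i,alpha=1.7,beta=20)
A=cv2.resize(e(f["image"])[140:260,270:420],(500,400),interpolation=2);B=cv2.resize(e(w["image"]),(300,225))
B=cv2.copyMakeBorder(B,0,175,0,0,0);cv2.imwrite("pics/placed.png",np.hstack([A,B]))
E
```

```text
time: 21.4
tool_pos: [0.4368, -0.3135, 0.1945]
eef_rot: [0.707, -0.707, 0.003, 0.0]
ft_force: [-0.0, -0.3, -1.8]
opening: 0.0562
[ 0.435 -0.312  0.19 ] [-0.77  0.3  -0.11  1.16 -0.   -2.35]
```

View pics/placed.png

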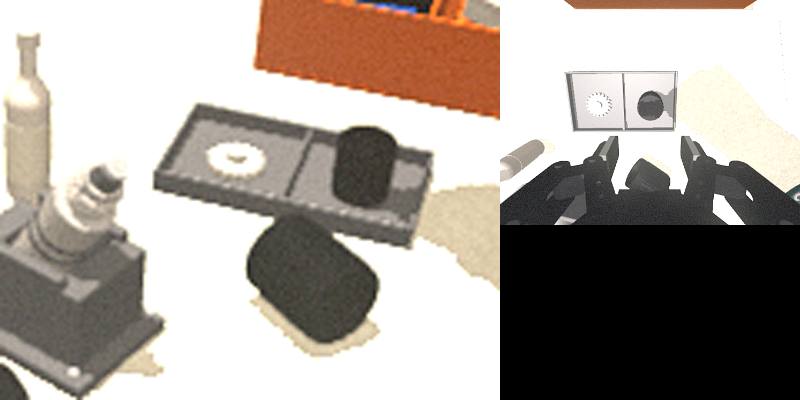

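The cap stands upright on its open end in the empty compartment at (363,165), with the gear and the rest undisturbed. Next is the cell: a horizontal jaw direction with q6 near 0, using the axis refined from where the cap ran free.

```bash
cat >> h.py <<'E'
A=np.array([.5615,-.0516,.1522])-.0358*axis(YAW)   # refined shoulder centre (s=0, model)
def Rg():
    a=axis(YAW); y=-np.array([-np.sin(YAW),np.cos(YAW),0])*-1; z=-a; x=np.cross(y,z); return Rn.from_matrix(np.c_[x,y,z])
E
python3 - <<'E'
from h import *
from workcell import state
s=state();R=Rg();print(A,R.as_matrix().round(3));p=A+.085*axis(YAW)
delta(s,p,R);delta(dict(s,eef_rot=R.as_quat()),p)
E
```

```text
[ 0.57843416 -0.05740037  0.12119629] [[-0.819  0.324  0.473]
 [ 0.281  0.946 -0.162]
 [-0.5    0.    -0.866]]
shift mm [-268.6 -102.9   -5.4] -> units [-1.0744 -0.4116 -0.0216]
turn deg [ 28.42 -20.33 106.1 ] units [ 0.6315 -0.4519  2.3579] rows 13.142293901267573
shift mm [-11.4 287.5   0.6] -> units [-0.0457  1.1498  0.0022]
```

```bash
python3 -m pendant '[[0,0,0,0.0451,-0.0323,0.1684,0.5],[0,0,0,0.0451,-0.0323,0.1684,0.5],[0,0,0,0.0451,-0.0323,0.1684,0.5],[0,0,0,0.0451,-0.0323,0.1684,0.5],[0,0,0,0.0451,-0.0323,0.1684,0.5],[0,0,0,0.0451,-0.0323,0.1684,0.5],[0,0,0,0.0451,-0.0323,0.1684,0.5],[0,0,0,0.0451,-0.0323,0.1684,0.5],[0,0,0,0.0451,-0.0323,0.1684,0.5],[0,0,0,0.0451,-0.0323,0.1684,0.5],[0,0,0,0.0451,-0.0323,0.1684,0.5],[0,0,0,0.0451,-0.0323,0.1684,0.5],[0,0,0,0.0451,-0.0323,0.1684,0.5],[0,0,0,0.0451,-0.0323,0.1684,0.5],[0,0,0,0,0,0,0.5]]'
python3 - <<'E'
from h import *
from workcell import state
s=state();delta(s,A+.085*axis(YAW),Rg());print(s["qpos"].round(2))
E
python3 -m pendant '[[-0.0076,0.1916,0,0,0,0,0.5],[-0.0076,0.1916,0,0,0,0,0.5],[-0.0076,0.1916,0,0,0,0,0.5],[-0.0076,0.1916,0,0,0,0,0.5],[-0.0076,0.1916,0,0,0,0,0.5],[-0.0076,0.1916,0,0,0,0,0.5],[0,0,0,0,0,0,0.5],[0,0,0,0,0,0,0.5]]'
python3 - <<'E'
from h import *
from workcell import *
s=state();delta(s,A+.085*axis(YAW),Rg());print(s["qpos"].round(2))
f=grab_frame("wrist");R=Rn.from_quat(s["eef_rot"]).as_matrix();W=np.eye(4);W[:3,:3]=R;W[:3,3]=s["tool_pos"];M=np.linalg.inv(W@f["hand_eye"]);c=dict(f,R=M[:3,:3],t=M[:3,3])
a=axis(YAW);im=cv2.convertScaleAbs(f["image"],alpha=1.5,beta=15)
o=[];y,x=(proj(c,A+.035*a)[0]).astype(int)[::-1];x0,y0=max(x-70,0),max(y-55,0)
im=cv2.resize(im[y0:y0+110,x0:x0+140],None,fx=5,fy=5,interpolation=2)
for h,col in((.045,(0,255,255)),(.043,(0,0,255))):
    q=((proj(c,cyl(A,YAW,r=.009,h=h))[48:]-[x0,y0]+.5)*5).astype(np.int32);cv2.polylines(im,[q],True,col,1)
q=((proj(c,cyl(A,YAW,r=.014,h=.026))[48:]-[x0,y0]+.5)*5).astype(np.int32);cv2.polylines(im,[q],True,(0,255,0),1)
cv2.imwrite("pics/w3.png",im)
E
```

```text
time: 23.0
tool_pos: [0.4342, -0.3103, 0.1872]
eef_rot: [0.16, 0.953, -0.041, 0.254]
ft_force: [-0.4, 0.7, 0.1]
opening: 0.0429
shift mm [-1.340e+01  2.861e+02 -1.000e-01] -> units [-5.3600e-02  1.1444e+00 -5.0000e-04]
turn deg [ 0.11 -0.19 -0.17] units [ 0.0024 -0.0043 -0.0038] rows 0.03279107883348119
[-0.93  0.01 -0.63  0.49  0.29 -0.53]
time: 23.8
tool_pos: [0.5376, -0.0419, 0.1938]
eef_rot: [0.155, 0.954, -0.042, 0.253]
ft_force: [-0.0, -0.3, 0.3]
opening: 0.0424
shift mm [-1.5 -1.5 -0.3] -> units [-0.0061 -0.0058 -0.0011]
turn deg [ 0.13 -0.24  0.37] units [ 0.0029 -0.0053  0.0082] rows 0.05416834659177639
[-0.19 -0.   -0.64  0.42 -0.06  0.11]
```

View pics/w3.png

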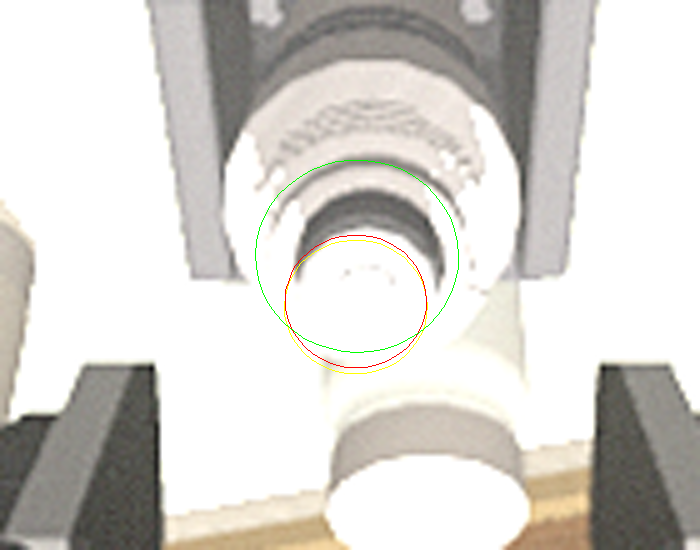

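The wrist view shows the cell top at about (370,298), midway between the jaw edges (160 and 590). The model circle is off by about 1.5 mm, within hand-eye calibration, so I keep y as is. Descend and grip the cell just above the neck.

```bash
python3 -m pendant '[[-0.004,-0.001,0.08,0,0,0,0.5],[0,0,0.08,0,0,0,0.5],[0,0,0.05,0,0,0,0.5],[0,0,0.018,0,0,0,0.5],[0,0,0,0,0,0,0.4]]' 30
python3 - <<'E'
from h import *
from workcell import state
s=state();delta(s,A+.028*axis(YAW),Rg());print(s["ft_force"])
E
python3 -m pendant '[[0,0,0,0,0,0,0.1],[0,0,0,0,0,0,0.1],[0,0,0,0,0,0,0.1],[0,0,0,0,0,0,0.1],[0,0,0,0,0,0,0.1],[0,0,0,0,0,0,0.1]]' 40
python3 - <<'E'
from h import *
from workcell import state
s=state();delta(s,A+.028*axis(YAW));print(Rn.from_quat(s["eef_rot"]).inv().apply(s["ft_force"]).round(1))
E
```

```text
time: 24.35
tool_pos: [0.5647, -0.0543, 0.1452]
eef_rot: [0.159, 0.953, -0.042, 0.254]
ft_force: [-0.0, 0.3, 0.3]
opening: 0.0343
shift mm [-0.1  1.5 -0.2] -> units [-0.0003  0.0061 -0.0009]
turn deg [-0.02 -0.18 -0.06] units [-0.0004 -0.004  -0.0013] rows 0.022396647340039537
[-0.0492703   0.34521927  0.28685239]
time: 24.95
tool_pos: [0.5654, -0.0531, 0.1464]
eef_rot: [0.159, 0.953, -0.042, 0.255]
ft_force: [-3.1, -0.7, 6.0]
opening: 0.0157
shift mm [0.7 0.1 0.7] -> units [0.0029 0.0005 0.003 ]
[-0.6 -1.7 -6.6]
```

```bash
python3 -m pendant '[[0,0,-0.008,0,0,0,0.1],[0,0,-0.016,0,0,0,0.1],[0,0,-0.02,0,0,0,0.1],[0,0,0,0,0,0,0.1]]'
python3 - <<'E'
from workcell import *
import cv2
f=grab_frame("side");im=cv2.convertScaleAbs(f["image"],alpha=1.6,beta=20)
cv2.imwrite("pics/s4.png",cv2.resize(im[130:230,255:355],None,fx=5,fy=5,interpolation=2));print(state()["opening"])
E
```

```text
time: 25.35
tool_pos: [0.5599, -0.0511, 0.1561]
eef_rot: [0.159, 0.953, -0.042, 0.255]
ft_force: [-0.6, 0.3, -1.3]
opening: 0.0159
0.01641925942139681
```

View pics/s4.png

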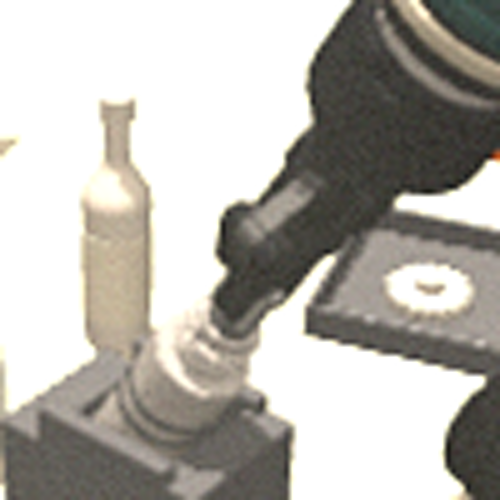

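The opening holds at 16 mm against a command of 8.5 mm, so the cell is held. I keep drawing along the axis.

```bash
python3 -m pendant '[[0,0,-0.04,0,0,0,0.1],[0,0,-0.04,0,0,0,0.1],[0,0,-0.06,0,0,0,0.1],[0,0,-0.06,0,0,0,0.1],[0,0,-0.06,0,0,0,0.1],[0,0,-0.06,0,0,0,0.1],[0,0,0,0,0,0,0.1]]'
python3 - <<'E'
from h import *
from workcell import *
f=grab_frame("side");im=cv2.convertScaleAbs(f["image"],alpha=1.6,beta=20)
cv2.imwrite("pics/s5.png",cv2.resize(im[110:230,240:380],None,fx=4,fy=4,interpolation=2))
s=state();print(s["opening"],s["qpos"].round(2));a=axis(YAW)
T=np.array([.5257,.2993,0]);b=T+[.022,-.018,.012]  # cell bottom centre (tilted: lowest edge ~4.5mm lower)
p=b+.053*a;print(p);delta(s,p);c=cam("top")
print(proj(c,[T+[x,y,.045] for x,y in((.0575,.0575),(.0575,-.0575),(-.0575,-.0575),(-.0575,.0575))]).round(1).tolist())
E
```

```text
time: 26.1
tool_pos: [0.5222, -0.0381, 0.2271]
eef_rot: [0.159, 0.953, -0.042, 0.256]
ft_force: [-0.1, -0.3, -1.0]
opening: 0.016
0.016100560389912085 [-0.19 -0.06 -0.6   0.51 -0.07  0.12]
[0.52262988 0.28988714 0.05789935]
shift mm [176.  310.4  92.8] -> units [0.7042 1.2416 0.3712]
[[125.9, 214.7], [174.9, 213.7], [174.0, 262.8], [124.2, 263.9]]
```

View pics/s5.png

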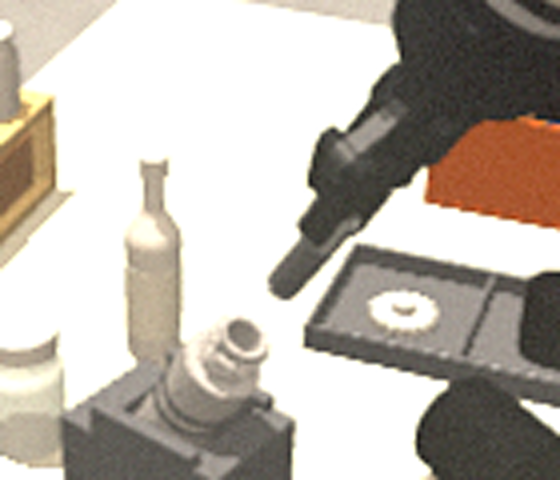

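The cell hangs in the jaws at (300,265) and the neck bore is empty at (243,335). I've used the picture budget, so from here the checks are numeric. First I work out the carry in tool axes and check the cell's length below the tip.

```bash
python3 - <<'E'
from h import *
from workcell import *
s=state();a=axis(YAW);c=cam("side")
for L in(.045,.05,.055,.06):print(L,proj(c,s["tool_pos"]-L*a).round(1))
p=np.array([.5226,.2899,.0600]);h=np.r_[p[:2],s["tool_pos"][2]-.02]
delta(s,h);delta(dict(s,tool_pos=h),p)
E
```

```text
0.045 [[310.7 180.4]]
0.05 [[309.6 181.8]]
0.055 [[308.5 183.1]]
0.06 [[307.5 184.4]]
shift mm [102.  310.6 -35.4] -> units [ 0.4078  1.2423 -0.1417]
shift mm [ 73.1  -0.2 126.4] -> units [ 0.2923 -0.0007  0.5056]
```

```bash
python3 -m pendant '[[0.051,0.1553,-0.0177,0,0,0,0.1],[0.051,0.1553,-0.0177,0,0,0,0.1],[0.051,0.1553,-0.0177,0,0,0,0.1],[0.051,0.1553,-0.0177,0,0,0,0.1],[0.051,0.1553,-0.0177,0,0,0,0.1],[0.051,0.1553,-0.0177,0,0,0,0.1],[0.051,0.1553,-0.0177,0,0,0,0.1],[0.051,0.1553,-0.0177,0,0,0,0.1],[0,0,0,0,0,0,0.1],[0,0,0,0,0,0,0.1]]'
python3 - <<'E'
from h import *
from workcell import *
s=state();delta(s,[.5226,.2899,.0600],Rg());print(s["opening"],s["qpos"].round(2))
f=grab_frame("top");np.savez("pics/topt.npz",**f)
E
```

```text
time: 27.15
tool_pos: [0.5222, 0.2905, 0.2037]
eef_rot: [0.158, 0.953, -0.042, 0.254]
ft_force: [0.0, 0.1, -1.1]
opening: 0.0158
shift mm [ 71.   -0.4 124.9] -> units [ 0.2841 -0.0014  0.4995]
turn deg [ 0.02 -0.15  0.1 ] units [ 0.0005 -0.0034  0.0023] rows 0.021705454381279486
0.01577346763896108 [ 0.56  0.2  -0.34  0.68 -0.4   0.81]
```

```bash
python3 -m pendant '[[0.0947,0,0.165,0,0,0,0.1],[0.0947,0,0.165,0,0,0,0.1],[0.0947,0,0.165,0,0,0,0.1],[0,0,0,0,0,0,0.1],[0,0,0,0,0,0,0.1]]'
python3 -m pendant '[[0.007,0,0.0121,0,0,0,0.1],[0,0,0,0,0,0,0.1]]'
```

```text
time: 27.7
tool_pos: [0.5229, 0.289, 0.063]
eef_rot: [0.159, 0.953, -0.042, 0.254]
ft_force: [0.3, 0.2, -0.0]
opening: 0.0165
time: 27.9
tool_pos: [0.5237, 0.2903, 0.0608]
eef_rot: [0.159, 0.953, -0.041, 0.256]
ft_force: [-0.4, -0.5, 0.4]
opening: 0.0157
```

```bash
python3 -m pendant '[[0.007,0,0.0121,0,0,0,0.1],[0,0,0,0,0,0,0.1]]'
python3 -m pendant '[[0.004,0,0.0069,0,0,0,0.1],[0,0,0,0,0,0,0.1]]'
```

```text
time: 28.1
tool_pos: [0.5228, 0.2901, 0.0557]
eef_rot: [0.159, 0.953, -0.042, 0.255]
ft_force: [-0.1, 0.1, 0.2]
opening: 0.0161
time: 28.3
tool_pos: [0.5226, 0.29, 0.0531]
eef_rot: [0.159, 0.953, -0.042, 0.255]
ft_force: [-0.3, 0.0, -0.7]
opening: 0.0161
```

```bash
python3 -m pendant '[[0.004,0,0.0069,0,0,0,0.1],[0,0,0,0,0,0,0.1]]'
```

```text
time: 28.5
tool_pos: [0.5226, 0.29, 0.051]
eef_rot: [0.159, 0.953, -0.042, 0.255]
ft_force: [0.3, -0.7, -0.4]
opening: 0.0162
```

```bash
python3 -m pendant '[[0.002,0,0.0034,0,0,0,0.1],[0,0,0,0,0,0,0.5],[0,0,0,0,0,0,0.6],[0,0,0,0,0,0,0.6],[0,0,0,0,0,0,0.6],[-0.03,0,-0.052,0,0,0,0.6],[-0.06,0,-0.105,0,0,0,0.6],[-0.08,0,-0.14,0,0,0,0.6],[-0.08,0,-0.14,0,0,0,0.6],[0,0,0,0,0,0,0.6],[0,0,0,0,0,0,0.6]]'
python3 - <<'E'
from h import *
from workcell import *
s=state();print(s["opening"],s["ft_force"].round(1))
for n in("top","side"):np.savez(f"pics/{n}F.npz",**grab_frame(n))
c=cam("top");T=np.array([.5257,.2993,0])
g0=cv2.cvtColor(c["image"],6);S=cam("sideF");g1=cv2.cvtColor(S["image"],6);o1=cv2.cvtColor(cam("side")["image"],6)
cs=[T+[x,y,.004] for x,y in((.053,.053),(.053,-.053),(-.053,-.053),(-.053,.053))]
q=proj(S,cs);print(q.round().tolist())
x0,y0=q.min(0).astype(int);x1,y1=q.max(0).astype(int)
for g in(o1,g1):print(g[y0:y1:5,x0:x1:5])
E
```

```text
time: 29.6
tool_pos: [0.5226, 0.2901, 0.1768]
eef_rot: [0.159, 0.953, -0.041, 0.255]
ft_force: [-1.0, -0.3, -1.2]
opening: 0.0515
0.05150065755333141 [-1.  -0.3 -1.2]
[[200.0, 401.0], [232.0, 346.0], [288.0, 367.0], [261.0, 428.0]]
[[196 194 194 192 189  39  39  46  44  47  46  96 189 200 195 192 196 195]
 [196 198 191 196  58  41  36  51  46  43  45  42  42  82 170 201 192 200]
 [192 200 194  89  38  40  51  93  89  82  42  47  49  45  47  76 168 200]
 [198 196 150  42  35  48  49  87  90  86  91  83  41  47  42  45  44  68]
 [197 197  36  35  37  48  91  87  90  91  88  90  89  86  40  47  47  45]
 [194  70  36  39  47  91  93  89  89  85  91  88  89  89  89  89  43  75]
 [ 94  40  38  53  76  87  89  91  91  91  89  89  90  91  91  93  80  40]
 [ 38  34  41  46  86  89  86  92  92  90  87  89  87  87  89  89  62  36]
 [ 41  33  49  92  88  88  90  89  88  87  87  86  85  87  89  83  40  62]
 [ 36  45  86  89  88  87  87  85  88  87  85  89  89  91  87  45  41 107]
 [ 93  44  92  89  87  93  90  87  88  85  86  89  90  90  89  38  82 113]
 [ 43  59  90 153  73  87  89  87  89  88  
[... 683 characters left out ...]
116 116 120 122  58 101]
 [127  53  49  73 104 121 121 115 120 125 118 120 122 118 115 117 109  50]
 [ 51  50  53  65 122 120 118 156 127 111 101 116 118 122 118 118  82  50]
 [ 51  51  65 122 118 123 121  58  93 120 121  82 120 119 120 108  46  81]
 [ 51  66 114 117 117 119 119 120  92  82 107 131  95 119 117  60  50 146]
 [126  63 121 121 120 120 117 119 116 122  67  60  79 105  60  48 100 145]
 [ 54  85 123 201  98 118 117 122 120 116 121  57  67 120  47  44 138 228]
 [ 53  54  55 110 175 176 112 121 121 115 120 121  57  61  48 107 138 236]
 [157  49  55  52  53 129 192 160 114 118 118 120  78  43  40 145 162 238]
 [231 236  49  55  54  56  52 130  70 121 116 117  60  46 124 143 139 140]]
```

The side image now shows an elongated object lying wholly inside the tub, clear of the old cell. Last, a numeric scene diff before handing in.

```bash
python3 - <<'E'
from h import *
for n in("side","top"):
    a=cv2.GaussianBlur(cv2.cvtColor(cam(n)["image"],6),(5,5),0).astype(float);b=cv2.GaussianBlur(cv2.cvtColor(cam(n+"F")["image"],6),(5,5),0).astype(float)
    b*=np.median(a)/np.median(b);d=(abs(a-b)>28).astype(np.uint8)
    k,l,st,ce=cv2.connectedComponentsWithStats(cv2.morphologyEx(d,2,np.ones((3,3))));print(n,[list(map(int,s)) for s in st[1:] if s[4]>12])
cap=np.array([.4353,-.312,.004]);
for n in("side","top"):
    q=proj(cam(n),cyl(cap,0,tilt=0));h=cv2.convexHull(q.astype(np.int32));g=cv2.cvtColor(cam(n+"F")["image"],6);m=np.zeros(g.shape,np.uint8);cv2.fillConvexPoly(m,h,1);print(n,"cap box",q.min(0).round(),q.max(0).round(),"dark frac",(g[m>0]<55).mean().round(2))
E
```

```text
side [[218, 0, 342, 380, 59069], [548, 76, 12, 13, 125], [365, 123, 27, 12, 154], [399, 132, 51, 24, 748], [261, 227, 14, 24, 106], [278, 245, 19, 11, 99], [541, 297, 19, 35, 214], [274, 373, 82, 47, 1928], [234, 375, 4, 4, 14], [254, 394, 9, 16, 90], [490, 402, 70, 18, 787]]
top [[291, 199, 24, 25, 456], [0, 228, 209, 192, 22580], [289, 231, 18, 15, 160], [398, 263, 26, 21, 442], [209, 342, 232, 78, 10666], [458, 389, 62, 31, 1162], [250, 407, 67, 13, 569]]
side cap box [369. 177.] [389. 202.] dark frac 0.93
top cap box [398. 262.] [424. 282.] dark frac 0.9
```

The top view changed only at the logger, the tray cap (where expected, upright) and the robot. The bystanders are unmoved, so I hand in.

```bash
python3 -c "
from workcell import *
s=state();print(s['time'],s['opening'],s['ft_force'].round(1));print(job_done())"
```

```text
29.7 0.051228374869788554 [-0.2 -0.1  0.1]
the job is handed in; nothing more can be done
None
```

I unscrewed the cap, stood it in the empty tray compartment, then drew the cell out and put it in the tub. The job was handed in at 29.7 s with the gripper clear of everything.

- **Unscrewing:** I turned the cap about 638° anticlockwise in two grips, following the thread pitch. It lifted off with no measurable force. The highest wrist force I read during the job was about 20 N, when I set the cap down.
- **Cap:** A picture after release shows it upright on its open end in the tray's empty compartment. The final frames show it still there, in both the side and top cameras.
- **Cell:** The bore was seen empty with the cell in the jaws. I released it a few millimetres above the tub floor. The side camera's pixel values then show it lying inside the tub, clear of the old cell. I had used all 12 pictures by then, so I checked this in numbers, not by eye.
- **Other objects:** The top view before and after differs only at the logger, the tray cap and where the robot stands. The arm covered the tub in that view. The side view also has a few small patches near the stand, which I take to be shadows.
- **Disagreements:**
  - The finger opening on the 18 mm cell read about 16 mm.
  - The wrist camera disagreed with the model by about 1.5 mm, within its stated calibration.
  - The cap touched the tray floor about 2 mm higher than I predicted.

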